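# Vent the vacuum jar and move the bottle to the roller mixer

### The arm

A 6-joint arm with a two-finger parallel gripper is mounted at the origin on a cart in front of the work surface, level with it; the furniture and walls round the work are solid. World frame = base frame: x ahead of the robot, y to its left, z up, the work surface at z = 0. Lengths are in m, angles in rad, forces in N, time in s.
With the tool pointing down it reaches from about 0.425 to 0.95 m from the base axis. Payload 3.5 kg.
Tool frame: the origin (TCP) lies on the centre line of the jaws, within the pads' length; the fingertips stand 22 mm ahead of it and the grasp point (between the pads) lies 3 mm ahead of it; z points along the fingers, y is the direction in which the jaws open and shut (so a half turn about z gives the same grasp; the last joint's range is limited). The gripper opens to 85 mm and grips with 20 to 120 N. Pads are 22 mm wide; open, the fingers measure 114 mm over their backs; the gripper's body (76 mm by 85 mm) begins 54 mm behind the grasp point. The pads swing forward as they close: fully open they stand 13 mm farther back than shut.
Start: joints at [-1.467, 0.286, 1.577, -0, 1.279, -0.15], TCP at [0.17, -0.653, 0.253] pointing down, gripper open.
Joint ranges: [-2.77, 2.77], [-0.9, 2.22], [0.21, 2.48], [-1.53, 4.67], [0.24, 2.81], [-2.84, 2.84]. Speed limits (rad/s): [2.79, 2.79, 3.14, 3.14, 3.14, 3.14].

### API

Orientations are given as a rotation vector (axis times angle).
In Python, from station import telemetry, cams, ctrl gives the robot as it stands.
- The arm moves only by the tool drive_tool, never from a script. Its argument "rows" is a list of rows, each a list of 2 entries, a list of its own where there are three numbers: the shift along the tool's x, y, z in mm, then the turn about the tool's z in degrees. A call has 1 to 12 rows; each row is the pose to reach, as a shift and turn from the pose commanded when the call began, along the tool's axes at that moment; what a row does not reach only later rows make up. A row lasts 1/10 s, in which the tool goes at most 50 mm and 8.59 degrees, less where a joint would pass 70% of its speed; a pose out of reach is approached as far as the arm can. A call with a gripper value outside its range is refused whole. "gripper" is the opening, from 0 (shut) to 1 (fully open), set as the call begins (left out, the last holds). The fingers move at their own pace and stop on an object; "squeeze" is the grip in N (left out, the last holds). Time passes only in rows, so rows that repeat a pose let the fingers close. It gives the time, the measured TCP pose, the force and the opening at its end, in the units of the state.
- telemetry.state(): the state, without advancing time (a new reading comes with each control period).
- cams.get_image(name): name is "scene" or "top" or "wrist"; returns a dict with "image" (400x640x3 uint8, red, green, blue), "K" (3x3 intrinsics, pixels), "k1" (the pictures are not rectified: a ray, as slopes to the right and down, at radius r is drawn at 1 + k1 r^2 times it, then the intrinsics apply), "rvec" (rotation vector, rad) and "tvec" (3), from world to camera coordinates, as OpenCV has them. Camera axes: x right, y down, z forward; pixel columns grow to the right and rows downward; lengths in m; the calibration is good to about 2 mm. A picture is of the moment at which its call begins. There is no depth.
- ctrl.job_done(): hands the job in, once; it reports no verdict.
The state is a dict: "time": time; "qpos": joint angles; "joint_vel": joint speeds; "effort": joint torques, N m; "tool_pos": TCP position; "orientation": TCP orientation; "contact_force": force on the tool from outside, world axes, zero at the start; "ft_torque": the same for the moment, N m; "gripper_width": finger opening in m.
Only numpy, scipy, OpenCV 4.12 (cv2) and the standard library are available. Lean on these libraries where they do the work, as an engineer would, in place of code of your own. Each camera call takes 0.05 s, during which the arm holds its last target. There are 200 camera calls.

### The job

Open the vent tap on the vacuum jar fully to let the vacuum out, then lift the lid off and set it flat on the bench, tap up. Take the blue-capped bottle out by its cap, stand it upright on the bench and let go, then take it again by its body and lay it gently, without dropping it, on its side in the groove between the two rollers of the mixer. Leave everything else where it stands.

Things in the scene. Friction and masses are not known exactly. Their poses are not given: they have to be found in the camera images.
- tap_grip (a point): Red T-bar handle of the vent tap, upright in the middle of the jar's lid: 64 mm long, 12 mm wide, 24 mm high. The point is the bar's centre, x along the bar, z up along the tap's axis. It sits on a brass stem over the hub: the free space under the bar's lower edge is 14 mm at its ends (to a 32 mm wide hub), 26 mm outside the hub. The tap is also the handle by which the lid (about 0.5 kg in all) is lifted.
- vent_tap (a joint): Angle of the vent tap: 0 shut, 1.57 fully open at a hard stop; it grows as the bar turns counter-clockwise seen from above, relative to the lid, and stays where it is left (about 0.06 N m of friction). It starts nearly shut. The vacuum holds the lid down until the tap is more than about 1.2 rad open.
- lid_underside (a point): The loose lid: aluminium flange 156 mm across, blue dome, black rubber plug below. The point is the centre of the plug's underside, z up. The centre of the tap's bar is 73 mm above it. The plug (120 mm across) reaches 13 mm down into the jar; the lid comes off straight up and stands on the flat plug.
- jar_rim (a point): Centre of the mouth of the clear vacuum jar, at the top of its rim, 124 mm above the bench. Jar fixed, 174 mm across at the rim, mouth 124 mm across, floor inside 114 mm below the rim. The blue-capped bottle stands on that floor near the middle, its top 22 mm below the rim. Round x 0.41, y 0.31 the bench is always free for the lid, and round x 0.42, y -0.03 for standing the bottle.
- bottle_center (a point): White plastic bottle with a blue cap, at the start inside the shut jar: 46 mm across, 92 mm tall, 0.1 to 0.2 kg. The point is on its axis half-way up (46 mm over its foot); z runs along the axis to the cap. The cap is 26 mm across and takes up the top 15 mm; below it the shoulder widens; the body is a straight cylinder up to at least 55 mm.
- roller_bed (a point): White bench roller mixer, fixed, switched off: 210 x 120 mm, two black rollers 168 mm long side by side. The point lies midway along and between the rollers, level with their tops (61 mm above the bench); x runs along the rollers, z up. Rollers are 18 mm thick, axes 28 mm apart, tops 61 mm up; grey end plates at 84 mm either way along x rise to 58 mm. The bottle lying in the groove has its axis 20 mm above this point, its cap to either end.
- lid: the same lid; origin as point lid_underside
- bottle: the same bottle; origin at the centre of its foot
- beaker: clear glass beaker, 71 mm across, 92 mm tall, a bystander; origin at its foot
- dropper: small brown dropper bottle, 28 mm across, 84 mm tall, a bystander; origin at its foot
- white_cap_bottle: clear bottle with white cap, 54 mm across, 135 mm tall, a bystander; origin at its foot
- petri: petri dish, 65 mm across, 15 mm tall, a bystander; origin at its foot
There are look-alikes about, which are no part of the job. Leave any brown look-alike of the lid alone.

How it is judged:
By the outcome, as a careful person would: the job done as asked, in the order asked, and still so for the second after the job is handed in, with the robot touching nothing.
It also fails if it takes over 69 s, if anything falls off the work surface, if the arm or the gripper's body presses on something with over 40 N, if the wrist force passes 120 N, or if a joint passes its speed limit or range.

## Working session

There is one attempt and no reset: what is moved stays moved. The work goes in short steps, Python scripts to look and compute and a tool call to move; the robot and the scene stay as the last step left them, time stands still between calls to the robot, and variables do not carry over. Pictures are saved under pics/ and viewed, about 8 in all and at most 12, crops included, and the job is handed in when it is done.

Besides the shell and the picture viewer there is one more tool, called after ">>>" by a JSON object that holds its "op" and its "data", one argument or row to a line. drive_tool: Moves the arm, as the interface text tells. Its arguments: {"type":"object","properties":{"rows":{"type":"array"},"gripper":{"type":"number"},"squeeze":{"type":"number"}},"required":["rows"]}

```bash
mkdir -p pics; cat > h.py <<'E'
import numpy as np, cv2
from station import telemetry, cams, ctrl
from scipy.spatial.transform import Rotation as R
def grab(n,fn=None):
    d=cams.get_image(n)
    np.savez('last_%s.npz'%n,**{k:np.array(v) for k,v in d.items()})
    if fn: cv2.imwrite('pics/'+fn,d['image'][:,:,::-1])
    return d
def load(n): return dict(np.load('last_%s.npz'%n))
def ray(d,u,v):
    K=d['K'];xd=np.array([(u-K[0,2])/K[0,0],(v-K[1,2])/K[1,1]]);x=xd.copy()
    for _ in range(30): x=xd/(1+d['k1']*(x@x))
    Rm=R.from_rotvec(np.ravel(d['rvec'])).as_matrix();t=np.ravel(d['tvec'])
    return -Rm.T@t, Rm.T@np.array([x[0],x[1],1])
def atz(d,u,v,z):
    c,r=ray(d,u,v); return c+r*(z-c[2])/r[2]
def proj(d,p):
    Rm=R.from_rotvec(np.ravel(d['rvec'])).as_matrix();q=Rm@np.array(p)+np.ravel(d['tvec'])
    x=q[:2]/q[2];x=x*(1+d['k1']*(x@x));return np.array([d['K'][0,0]*x[0]+d['K'][0,2],d['K'][1,1]*x[1]+d['K'][1,2]])
def crop(d,u0,u1,v0,v1,s,fn):
    cv2.imwrite('pics/'+fn,cv2.resize(d['image'][v0:v1,u0:u1,::-1],None,fx=s,fy=s,interpolation=cv2.INTER_CUBIC))
def st():
    s=telemetry.state();T=R.from_rotvec(s['orientation']).as_matrix()
    print('t',round(s['time'],2),'pos',np.round(s['tool_pos'],4),'x',np.round(T[:,0],3),'y',np.round(T[:,1],3),'z',np.round(T[:,2],3),'q',np.round(s['qpos'],2),'F',np.round(s['contact_force'],1),'w',round(s['gripper_width'],4))
    return s,T
E
python3 - <<'E'
from h import *
st()
a=grab('scene')['image'];b=grab('top')['image']
im=np.vstack([a,b])
cv2.imwrite('pics/a.png',a[:,:,::-1]);cv2.imwrite('pics/b.png',b[:,:,::-1])
E
```

```text
t 0.0 pos [ 0.1694 -0.6528  0.2519] x [0.968 0.251 0.   ] y [ 0.251 -0.968 -0.002] z [-0.     0.002 -1.   ] q [-1.47  0.29  1.58  0.    1.28 -0.15] F [ 0.1  0.  -0.5] w 0.0856
```

View pics/a.png

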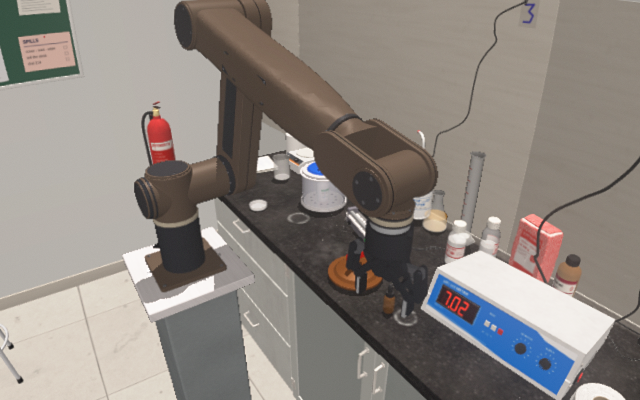

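View pics/b.png

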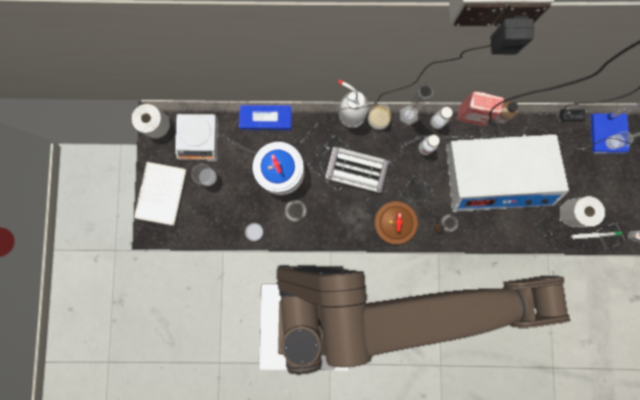

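The top view shows two lids. The one with the blue dome at about (278,167) sits on the clear jar and fits the description. The brown disc at (397,222) is the look-alike. The mixer is at about (357,170). I'll confirm with an enlarged crop.

```bash
python3 - <<'E'
from h import *
d=load('top'); crop(d,235,400,130,240,4.8,'c.png')
print(ray(d,320,200))
for n,u,v,z in [('jar',278,167,.18),('mix',357,170,.061),('ring',296,211,0),('petri',254,232,0)]: print(n,atz(d,u,v,z).round(3))
print(proj(d,[.41,.31,0]),proj(d,[.42,-.03,0]))
E
```

```text
(array([ 0.32232362, -0.05657288,  1.73612456]), array([ 0.07918822,  0.00371562, -0.9971336 ]))
jar [0.556 0.091 0.18 ]
mix [ 0.565 -0.183  0.061]
ring [0.418 0.039 0.   ]
petri [0.339 0.193 0.   ]
[222.8318179  212.56927426] [314.47742019 210.74903396]
```

View pics/c.png

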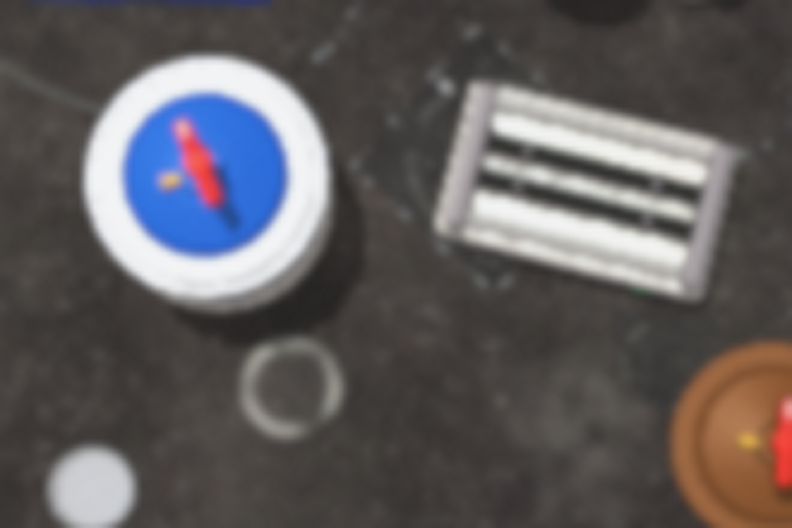

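The crop confirms it: blue dome, white rim of the clear jar, red bar centre at crop (199,165), which is (276.5,164.4) in the full picture. The bar runs from (182,125) to (215,205) in the crop, and the brass pointer is at (168,180). The beaker rim is at crop (291,388) and the mixer centre at about (586,189).

```bash
cat >> h.py <<'E'
def tt(u,v,z,d=None,k=4.8,o=(235,130)): return atz(d or load('top'),o[0]+u/k,o[1]+v/k,z)
def shift(p):
    s,T=st(); print('shift mm',np.round(T.T@(np.array(p)-s['tool_pos'])*1e3,1))
E
python3 - <<'E'
from h import *
a,b=tt(182,125,.19),tt(215,205,.19);print('bar',(a+b)/2,np.degrees(np.arctan2(*(a-b)[1::-1])),np.linalg.norm(a-b))
print('jar flange c',tt(207,178,.13))
print('beaker',tt(291,388,.092), tt(291,388,.0))
# mixer end plate corners
P=[tt(*q,.058) for q in [(480,82),(440,232),(738,150),(697,298)]];print(np.round(P,3),np.mean(P,0))
L=(P[0]+P[1])/2-(P[2]+P[3])/2;print(np.linalg.norm(L),np.degrees(np.arctan2(L[1],L[0])))
shift([.55,.09,.30])
E
```

```text
bar [0.56309356 0.09614937 0.19      ] 23.218904364635172 0.06097574235322424
jar flange c [0.56295249 0.09573204 0.13      ]
beaker [0.41388215 0.03486071 0.092     ] [0.41900548 0.03997705 0.        ]
[[ 0.649 -0.103  0.058]
 [ 0.534 -0.074  0.058]
 [ 0.599 -0.298  0.058]
 [ 0.486 -0.267  0.058]] [ 0.56707638 -0.18523321  0.058     ]
0.20001771139446076 75.7523209840593
t 0.1 pos [ 0.1695 -0.6528  0.2521] x [0.968 0.251 0.   ] y [ 0.251 -0.968 -0.002] z [-0.     0.002 -1.   ] q [-1.47  0.29  1.58 -0.    1.28 -0.15] F [ 0.7  0.6 -0.3] w 0.0853
shift mm [ 554.9 -623.6  -46.4]
```

>>> {"op": "drive_tool", "data": {
  "rows": [
    [[0, 0, -50], 0],
    [[569, -626, -50], -9],
    [[569, -626, -50], -9],
    [[569, -626, -50], -9],
    [[569, -626, -50], -9],
    [[569, -626, -50], -9],
    [[569, -626, -50], -9],
    [[569, -626, -50], -9],
    [[569, -626, -50], -9],
    [[569, -626, -50], -9],
    [[569, -626, -50], -9],
    [[569, -626, -50], -9]
  ],
  "gripper": 1,
  "squeeze": 40
}}

```text
time: 1.3
tool_pos: [0.4257, -0.1644, 0.3031]
orientation: [3.076, 0.64, 0.0]
contact_force: [0.5, -0.4, -0.0]
gripper_width: 0.0855
```

```bash
python3 -c "
from h import *
shift([.563,.096,.30])"
```

```text
t 1.3 pos [ 0.4257 -0.1644  0.3031] x [0.917 0.399 0.   ] y [ 0.399 -0.917  0.   ] z [ 0. -0. -1.] q [-0.59 -0.25  2.03  0.    1.36  0.57] F [ 0.5 -0.4 -0. ] w 0.0855
shift mm [ 229.8 -184.     3.1]
```

>>> {"op": "drive_tool", "data": {
  "rows": [
    [[230, -184, 0], 0],
    [[230, -184, 0], 0],
    [[230, -184, 0], 0],
    [[230, -184, 0], 0],
    [[230, -184, 0], 0],
    [[230, -184, 0], 0],
    [[230, -184, 0], 0],
    [[230, -184, 0], 0],
    [[230, -184, 0], 0]
  ]
}}

```text
time: 2.2
tool_pos: [0.5623, 0.0933, 0.3029]
orientation: [3.076, 0.64, -0.002]
contact_force: [-0.1, 0.2, -0.8]
gripper_width: 0.0852
```

```bash
python3 -c "
from h import *
st();d=grab('wrist','d.png')
for p in [(.563,.096,.196),(.563+.0294,.096+.0126,.196),(.563-.0294,.096-.0126,.196)]: print(proj(d,p))"
```

```text
t 2.2 pos [0.5623 0.0933 0.3029] x [ 0.917  0.399 -0.001] y [ 0.399 -0.917 -0.   ] z [-0.001 -0.    -1.   ] q [-0.01  0.02  1.78 -0.    1.34  1.15] F [-0.1  0.2 -0.8] w 0.0852
[314.94769816 210.22164996]
[315.08141789 168.0539005 ]
[314.82855378 249.48841401]
```

View pics/d.png

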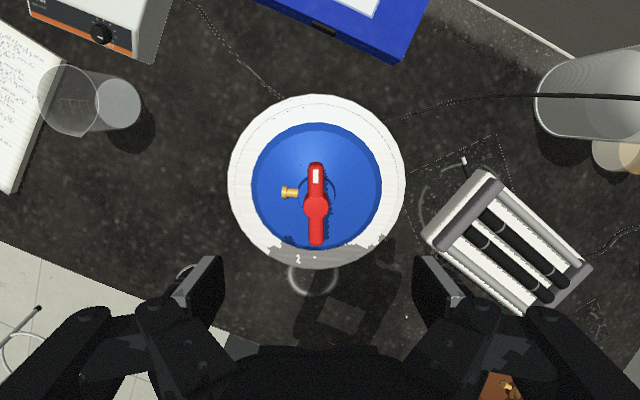

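The wrist view shows the bar from (316,162) to (316,246), its middle boss at about (316,206), already in line with the tool's x axis. The brass nozzle is at (289,192).

```bash
python3 -c "
from h import *
d=load('wrist')
print(atz(d,316,162,.196),atz(d,316,246,.196),atz(d,316,206,.196))
p=(atz(d,316,162,.196)+atz(d,316,246,.196))/2;print(p)
print('dome c',atz(d,316,185.5,.135),'flange',atz(d,316.5,182,.13))
q=(p+np.array([.563,.096,0]))/2;shift([q[0],q[1],.188])"
```

```text
[0.59672032 0.10974156 0.196     ] [0.53666245 0.08372634 0.196     ] [0.56634981 0.09658448 0.196     ]
[0.56669139 0.09673395 0.196     ]
dome c [0.56930047 0.09820104 0.135     ] flange [0.57165584 0.09873179 0.13      ]
t 2.25 pos [0.5623 0.093  0.3031] x [ 0.917  0.398 -0.001] y [ 0.398 -0.917  0.   ] z [-0.001 -0.    -1.   ] q [-0.01  0.02  1.78 -0.    1.34  1.15] F [-0.8  0.1  0. ] w 0.0855
shift mm [  3.7  -2.1 115.1]
```

>>> {"op": "drive_tool", "data": {
  "rows": [
    [[4.5, -2, 50], 0],
    [[4.5, -2, 90], 0],
    [[4.5, -2, 115], 0],
    [[4.5, -2, 115], 0],
    [[4.5, -2, 115], 0]
  ]
}}

```text
time: 2.75
tool_pos: [0.5662, 0.0966, 0.189]
orientation: [3.076, 0.638, 0.001]
contact_force: [0.6, 0.4, 0.0]
gripper_width: 0.0856
```

>>> {"op": "drive_tool", "data": {
  "rows": [
    [[0, 0, 0], 0],
    [[0, 0, 0], 0],
    [[0, 0, 0], 0],
    [[0, 0, 0], 0],
    [[0, 0, 0], 0],
    [[0, 0, 0], 0],
    [[0, 0, 0], 0],
    [[0, 0, 0], 0]
  ],
  "gripper": 0,
  "squeeze": 35
}}

```text
time: 3.55
tool_pos: [0.5665, 0.0975, 0.1891]
orientation: [3.075, 0.641, 0.001]
contact_force: [0.5, -0.7, 5.2]
gripper_width: 0.0155
```

```bash
python3 -c "
from h import *
s,T=st();print(s['ft_torque'])"
```

```text
t 3.55 pos [0.5665 0.0975 0.1891] x [0.917 0.4   0.001] y [ 0.4   -0.917  0.001] z [ 0.001 -0.    -1.   ] q [-0.01  0.13  1.88 -0.    1.13  1.15] F [ 0.5 -0.7  5.2] w 0.0155
[-0.2504359   0.12314285 -0.00166695]
```

>>> {"op": "drive_tool", "data": {
  "rows": [
    [[0, 0, 0], 0],
    [[0, 0, 0], 0],
    [[0, 0, 0], 0]
  ]
}}

```text
time: 3.85
tool_pos: [0.5665, 0.0975, 0.1891]
orientation: [3.075, 0.641, 0.001]
contact_force: [-1.5, -0.9, 4.9]
gripper_width: 0.0156
```

>>> {"op": "drive_tool", "data": {
  "rows": [
    [[0, 0, 0], -6],
    [[0, 0, 0], -13],
    [[0, 0, 0], -20],
    [[0, 0, 0], -27],
    [[0, 0, 0], -34],
    [[0, 0, 0], -41],
    [[0, 0, 0], -48],
    [[0, 0, 0], -55],
    [[0, 0, 0], -62],
    [[0, 0, 0], -69],
    [[0, 0, 0], -75],
    [[0, 0, 0], -75]
  ]
}}

```text
time: 5.05
tool_pos: [0.5652, 0.0982, 0.1891]
orientation: [-2.046, -2.38, 0.002]
contact_force: [-4.9, -0.4, 7.2]
gripper_width: 0.0153
```

```bash
python3 -c "
from h import *
s,T=st();print(s['ft_torque']);d=grab('wrist','e.png')"
```

```text
t 5.05 pos [0.5652 0.0982 0.1891] x [-0.15   0.989  0.002] y [ 0.989  0.15  -0.003] z [-0.003  0.001 -1.   ] q [-0.01  0.13  1.88  0.    1.13 -0.16] F [-4.9 -0.4  7.2] w 0.0153
[ 3.79043285e-02  7.64817993e-01 -2.02672227e-04]
```

View pics/e.png

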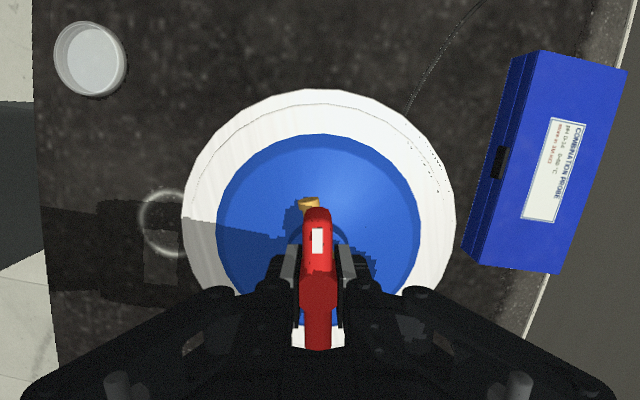

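The bar turned with the jaws and its white-marked end is now close to the brass nozzle at (307,203). I'll go on to the stop in small steps.

>>> {"op": "drive_tool", "data": {
  "rows": [
    [[0, 0, 0], -2.5],
    [[0, 0, 0], -5],
    [[0, 0, 0], -7.5],
    [[0, 0, 0], -7.5]
  ]
}}

```text
time: 5.5
tool_pos: [0.565, 0.0982, 0.1891]
orientation: [-1.887, -2.508, 0.002]
contact_force: [-6.0, 0.1, 7.9]
gripper_width: 0.0154
```

```bash
python3 -c "
from h import *
s,T=st();print(s['ft_torque'],np.degrees(np.arctan2(T[1,0],T[0,0])),s['effort'])"
```

```text
t 5.5 pos [0.565  0.0982 0.1891] x [-0.277  0.961  0.002] y [ 0.961  0.277 -0.003] z [-0.004  0.001 -1.   ] q [-0.01  0.13  1.88  0.    1.13 -0.29] F [-6.   0.1  7.9] w 0.0154
[ 0.01259569  0.87643556 -0.01212939] 106.08220860242785 [-6.07596114e-01 -2.83344930e+01 -2.60828179e+01 -1.24131000e-02
 -1.30792916e+00 -9.44088958e-02]
```

>>> {"op": "drive_tool", "data": {
  "rows": [
    [[0, 0, 0], -2],
    [[0, 0, 0], -4],
    [[0, 0, 0], -4]
  ]
}}

```text
time: 5.8
tool_pos: [0.565, 0.0982, 0.1891]
orientation: [-1.799, -2.571, 0.002]
contact_force: [-5.9, -0.7, 8.7]
gripper_width: 0.0156
```

```bash
python3 -c "
from h import *
s,T=st();print(s['ft_torque'],np.degrees(np.arctan2(T[1,0],T[0,0])),s['effort'])"
```

```text
t 5.8 pos [0.565  0.0982 0.1891] x [-0.342  0.94   0.002] y [ 0.94   0.342 -0.003] z [-0.004  0.001 -1.   ] q [-0.01  0.13  1.88  0.    1.13 -0.36] F [-5.9 -0.7  8.7] w 0.0156
[-0.03550244  0.95035138 -0.12971726] 110.0286545718734 [ -0.3861143  -28.24870706 -26.13421977  -0.04992979  -1.37942333
  -0.23459463]
```

>>> {"op": "drive_tool", "data": {
  "rows": [
    [[0, 0, 0], -2],
    [[0, 0, 0], -4],
    [[0, 0, 0], -4]
  ]
}}

```text
time: 6.1
tool_pos: [0.5653, 0.0982, 0.1891]
orientation: [-1.711, -2.631, 0.0]
contact_force: [-5.1, -0.4, 7.7]
gripper_width: 0.0156
```

```bash
python3 -c "
from h import *
s,T=st();print(s['ft_torque'],np.degrees(np.arctan2(T[1,0],T[0,0])))
d=grab('wrist');crop(d,180,460,80,350,2.2,'f.png')"
```

```text
t 6.1 pos [0.5653 0.0982 0.1891] x [-0.406  0.914  0.003] y [ 0.914  0.406 -0.002] z [-0.003  0.002 -1.   ] q [-0.01  0.13  1.88  0.    1.13 -0.42] F [-5.1 -0.4  7.7] w 0.0156
[-0.03603402  0.76747265 -0.41088935] 113.94059370861204
```

View pics/f.png

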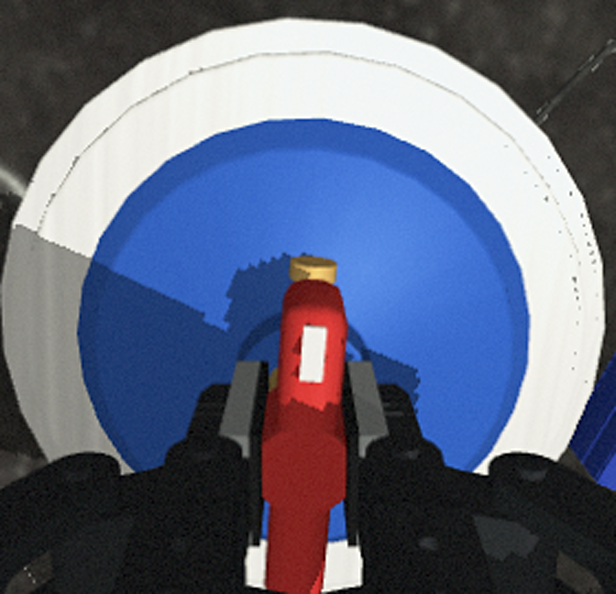

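The tap has reached its hard stop. The bar points straight along the brass nozzle and the torque has risen to 0.41 N m. Now I'll ease off 2° and lift.

>>> {"op": "drive_tool", "data": {
  "rows": [
    [[0, 0, 0], 2],
    [[0, 0, 0], 2],
    [[0, 0, -3], 2],
    [[0, 0, -6], 2],
    [[0, 0, -10], 2],
    [[0, 0, -15], 2],
    [[0, 0, -20], 2],
    [[0, 0, -28], 2],
    [[0, 0, -38], 2],
    [[0, 0, -50], 2],
    [[0, 0, -50], 2]
  ],
  "squeeze": 55
}}

```text
time: 7.25
tool_pos: [0.5676, 0.0977, 0.2417]
orientation: [1.753, 2.601, 0.005]
contact_force: [1.7, -0.2, -3.9]
gripper_width: 0.0141
```

```bash
python3 -c "
from h import *
shift([.41,.312,.24])
s,T=st();print(s['ft_torque'],np.degrees(np.arctan2(T[1,0],T[0,0])))"
```

```text
t 7.25 pos [0.5676 0.0977 0.2417] x [-0.375  0.927 -0.002] y [0.927 0.375 0.005] z [ 0.006  0.    -1.   ] q [-0.01  0.08  1.84  0.    1.22 -0.39] F [ 1.7 -0.2 -3.9] w 0.0141
shift mm [257.8 -65.7   0.8]
t 7.25 pos [0.5676 0.0977 0.2417] x [-0.375  0.927 -0.002] y [0.927 0.375 0.005] z [ 0.006  0.    -1.   ] q [-0.01  0.08  1.84  0.    1.22 -0.39] F [ 1.7 -0.2 -3.9] w 0.0141
[-0.00636811 -0.06196378  0.03947639] 112.04497566938741
```

>>> {"op": "drive_tool", "data": {
  "rows": [
    [[19, -5, 0], 0],
    [[52, -13, 0], 0],
    [[90, -23, 0], 0],
    [[130, -33, 0], 0],
    [[170, -43, 0], 0],
    [[208, -53, 0], 0],
    [[236, -60, 0], 0],
    [[252, -64, 0], 0],
    [[258, -66, 0], 0],
    [[258, -66, 0], 0],
    [[258, -66, 0], 0]
  ]
}}

```text
time: 8.35
tool_pos: [0.4082, 0.3116, 0.2382]
orientation: [1.756, 2.605, -0.001]
contact_force: [-0.0, -0.2, -4.3]
gripper_width: 0.014
```

```bash
python3 -c "
from h import *
shift([.41,.312,.080])
a=grab('scene');b=grab('top')
A=cv2.resize(a['image'][130:330,200:440],(600,500));B=cv2.resize(b['image'][120:250,130:330],(769,500))
cv2.imwrite('pics/g.png',cv2.resize(np.hstack([A,B]),(800,292))[:,:,::-1])"
```

```text
t 8.35 pos [0.4082 0.3116 0.2382] x [-0.375  0.927 -0.001] y [ 0.927  0.375 -0.   ] z [ 0.    -0.001 -1.   ] q [ 0.45 -0.06  1.98 -0.    1.22  0.07] F [-0.  -0.2 -4.3] w 0.014
shift mm [ -0.2   1.8 158.2]
```

View pics/g.png

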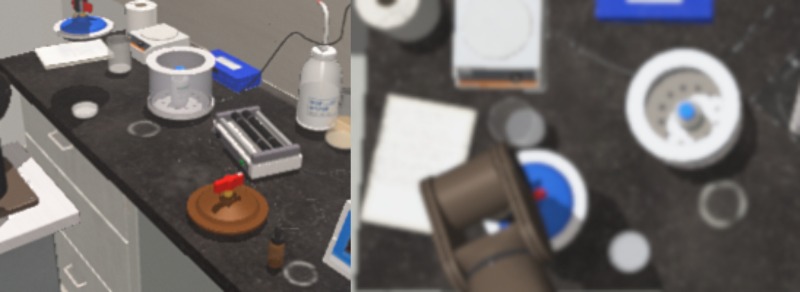

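The lid hangs from the gripper and the jar is open. The blue cap shows inside the jar at about (280,169) in the top picture. Before lowering, I'll check the clearances to the glass at (205,175) and the petri dish.

```bash
python3 -c "
from h import *
d=load('top')
print('glass',atz(d,205,175,.0),atz(d,203,174,.092)); print('petri',atz(d,254,232,.0)); print('cap',atz(d,279.7,169.4,.102)); print('jar mouth',atz(d,130+(684-350.6)/2.247,120+108/2.246,.124))
print('notebook', atz(d,186,168,0),atz(d,175,222,0))"
```

```text
glass [0.54991011 0.38101635 0.        ] [0.5413537  0.36502734 0.092     ]
petri [0.339306  0.1925987 0.       ]
cap [0.55894892 0.09267762 0.102     ]
jar mouth [0.56033763 0.09536284 0.124     ]
notebook [0.57565298 0.45296877 0.        ] [0.37349981 0.48565023 0.        ]
```

>>> {"op": "drive_tool", "data": {
  "rows": [
    [[0, 2, 30], 0],
    [[0, 2, 75], 0],
    [[0, 2, 115], 0],
    [[0, 2, 135], 0],
    [[0, 2, 148], 0],
    [[0, 2, 152], 0],
    [[0, 2, 155], 0],
    [[0, 2, 155], 0]
  ]
}}

```text
time: 9.25
tool_pos: [0.4111, 0.3131, 0.0845]
orientation: [1.756, 2.604, 0.003]
contact_force: [-0.3, 0.6, -3.7]
gripper_width: 0.0145
```

>>> {"op": "drive_tool", "data": {
  "rows": [
    [[0, 0, 2], 0],
    [[0, 0, 4], 0],
    [[0, 0, 4], 0]
  ]
}}

```text
time: 9.55
tool_pos: [0.41, 0.3129, 0.0796]
orientation: [1.756, 2.605, 0.001]
contact_force: [-0.4, -0.7, -5.2]
gripper_width: 0.0142
```

>>> {"op": "drive_tool", "data": {
  "rows": [
    [[0, 0, 1], 0],
    [[0, 0, 2], 0],
    [[0, 0, 2], 0]
  ]
}}

```text
time: 9.85
tool_pos: [0.4101, 0.3129, 0.0782]
orientation: [-1.755, -2.605, 0.001]
contact_force: [-2.9, -0.8, 3.3]
gripper_width: 0.0143
```

>>> {"op": "drive_tool", "data": {
  "rows": [
    [[0, 0, 0], 0],
    [[0, 0, 0], 0],
    [[0, 0, 0], 0],
    [[0, 0, 0], 0]
  ],
  "gripper": 1
}}

```text
time: 10.25
tool_pos: [0.4103, 0.313, 0.0776]
orientation: [1.756, 2.605, 0.001]
contact_force: [-0.2, 0.3, -0.2]
gripper_width: 0.0718
```

>>> {"op": "drive_tool", "data": {
  "rows": [
    [[0, 0, -20], 0],
    [[0, 0, -60], 0],
    [[0, 0, -105], 0],
    [[0, 0, -150], 0],
    [[0, 0, -150], 0],
    [[0, 0, -150], 0]
  ]
}}

```text
time: 10.85
tool_pos: [0.4107, 0.3132, 0.2289]
orientation: [1.755, 2.604, 0.005]
contact_force: [0.4, 0.2, -0.1]
gripper_width: 0.0857
```

```bash
python3 -c "
from h import *
shift([.56,.094,.25])
d=grab('wrist');crop(d,100,540,0,400,1.3,'h.png')"
```

```text
t 10.85 pos [0.4107 0.3132 0.2289] x [-0.375  0.927  0.   ] y [0.927 0.375 0.004] z [ 0.003  0.002 -1.   ] q [ 0.45 -0.05  1.99  0.    1.2   0.07] F [ 0.4  0.2 -0.1] w 0.0857
shift mm [-259.2   56.2  -20.9]
```

The lid is standing and released. Next I go over the jar with the jaws narrowed to about 47 mm, turning so that tool x lies along the rollers (75.8°), which all later steps use.

>>> {"op": "drive_tool", "data": {
  "rows": [
    [[-20, 5, -10], 5],
    [[-60, 14, -21], 10],
    [[-105, 23, -21], 16],
    [[-150, 33, -21], 22],
    [[-195, 43, -21], 28],
    [[-235, 51, -21], 34],
    [[-255, 55, -21], 36],
    [[-259, 56, -21], 36],
    [[-259, 56, -21], 36],
    [[-259, 56, -21], 36]
  ],
  "gripper": 0.55
}}

```text
time: 11.9
tool_pos: [0.558, 0.0947, 0.247]
orientation: [-2.472, -1.936, 0.003]
contact_force: [-1.1, 1.0, 0.3]
gripper_width: 0.0469
```

```bash
python3 -c "
from h import *
s,T=st()
print(np.degrees(np.arctan2(T[1,0],T[0,0])))
d=grab('wrist','i.png')
print(proj(d,(.56,.094,.102)),proj(d,(.56,.094,.124)))"
```

```text
t 11.9 pos [0.558  0.0947 0.247 ] x [ 0.24   0.971 -0.   ] y [ 0.971 -0.24  -0.003] z [-0.003  0.    -1.   ] q [-0.01  0.05  1.85  0.    1.24  0.23] F [-1.1  1.   0.3] w 0.0469
76.1262238028125
[320.18630033 200.34831442] [320.3414138  206.99961645]
```

View pics/i.png

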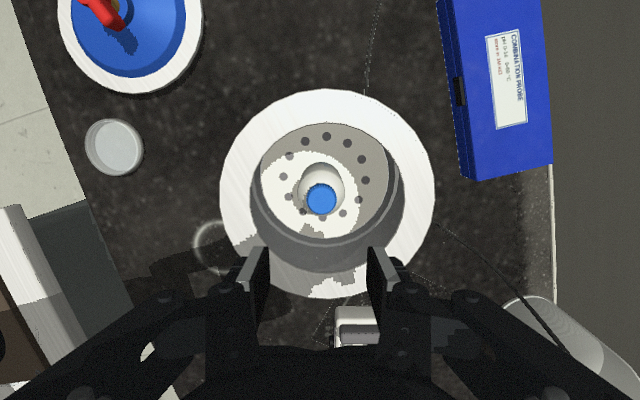

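The lid stands flat at the upper left with its tap up, well clear of the petri dish. The cap is at (321,199), where the earlier estimate predicted (320,200).

```bash
python3 -c "
from h import *
d=load('wrist')
p=atz(d,321,199,.102);print(p);shift([p[0],p[1],.109])
print('end plate',atz(d,337,308,.058),atz(d,409,308,.058))"
```

```text
[0.56097802 0.09500842 0.102     ]
t 11.95 pos [0.5581 0.0949 0.2475] x [ 0.239  0.971 -0.   ] y [ 0.971 -0.239 -0.002] z [-0.002  0.    -1.   ] q [-0.01  0.05  1.85  0.    1.24  0.23] F [-1.2  0.3 -0.4] w 0.0473
shift mm [  0.8   3.  138.5]
end plate [ 0.54627959 -0.04300459  0.058     ] [ 0.62557089 -0.06316316  0.058     ]
```

>>> {"op": "drive_tool", "data": {
  "rows": [
    [[1, 3, 30], 0],
    [[1, 3, 75], 0],
    [[1, 3, 110], 0],
    [[1, 3, 128], 0],
    [[1, 3, 138], 0],
    [[1, 3, 138], 0],
    [[1, 3, 138], 0]
  ]
}}

```text
time: 12.65
tool_pos: [0.5629, 0.0946, 0.1116]
orientation: [2.473, 1.936, 0.003]
contact_force: [0.1, -0.5, 0.3]
gripper_width: 0.0467
```

>>> {"op": "drive_tool", "data": {
  "rows": [
    [[0, 0, 0], 0],
    [[0, 0, 0], 0],
    [[0, 0, 0], 0],
    [[0, 0, 0], 0],
    [[0, 0, 0], 0]
  ],
  "gripper": 0,
  "squeeze": 40
}}

```text
time: 13.15
tool_pos: [0.5632, 0.094, 0.1123]
orientation: [2.474, 1.934, 0.003]
contact_force: [-2.0, 1.2, 6.4]
gripper_width: 0.0239
```

>>> {"op": "drive_tool", "data": {
  "rows": [
    [[0, 0, 0], 0],
    [[0, 0, -3], 0],
    [[0, 0, -8], 0],
    [[0, 0, -15], 0],
    [[0, 0, -15], 0]
  ]
}}

```text
time: 13.65
tool_pos: [0.5629, 0.0939, 0.1265]
orientation: [2.474, 1.934, 0.003]
contact_force: [0.3, 0.6, -2.1]
gripper_width: 0.0235
```

```bash
python3 -c "
from h import *
s,T=st();print(s['ft_torque'])
d=grab('wrist');crop(d,200,440,80,350,2.2,'j.png')"
```

```text
t 13.65 pos [0.5629 0.0939 0.1265] x [0.241 0.97  0.   ] y [ 0.97  -0.241  0.002] z [ 0.002 -0.    -1.   ] q [-0.01  0.2   1.93 -0.    1.01  0.23] F [ 0.3  0.6 -2.1] w 0.0235
[ 0.00038476 -0.06557079 -0.03526775]
```

View pics/j.png

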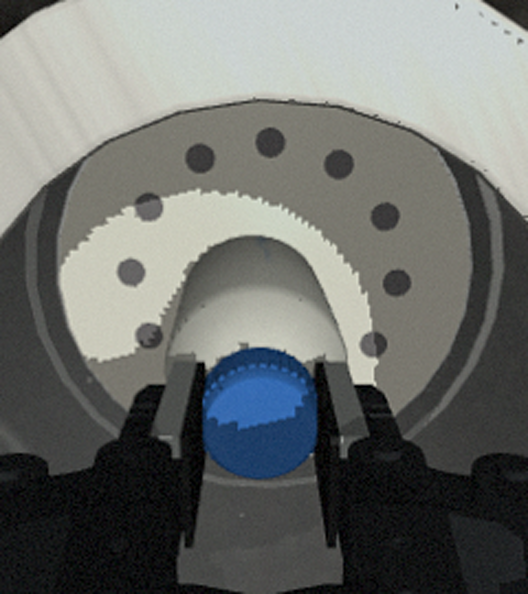

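The cap sits squarely between the pads and about 2 N hangs on the wrist, so the bottle is held. Now up and over to the free bench spot.

>>> {"op": "drive_tool", "data": {
  "rows": [
    [[0, 0, -20], 0],
    [[0, 0, -55], 0],
    [[0, 0, -95], 0],
    [[0, 0, -122], 0],
    [[0, 0, -130], 0],
    [[-25, -13, -130], 0],
    [[-60, -31, -130], 0],
    [[-98, -51, -130], 0],
    [[-135, -70, -130], 0],
    [[-157, -82, -130], 0],
    [[-164, -86, -130], 0],
    [[-164, -86, -130], 0]
  ]
}}

```text
time: 14.9
tool_pos: [0.4385, -0.0447, 0.2543]
orientation: [-2.476, -1.932, 0.001]
contact_force: [0.6, -0.1, -2.0]
gripper_width: 0.0237
```

>>> {"op": "drive_tool", "data": {
  "rows": [
    [[0, 0, 15], 0],
    [[0, 0, 50], 0],
    [[0, 0, 90], 0],
    [[0, 0, 120], 0],
    [[0, 0, 138], 0],
    [[0, 0, 145], 0],
    [[0, 0, 147], 0],
    [[0, 0, 147], 0],
    [[0, 0, 147], 0]
  ]
}}

```text
time: 15.8
tool_pos: [0.4403, -0.0446, 0.1096]
orientation: [2.473, 1.934, 0.002]
contact_force: [-0.3, 0.1, -0.9]
gripper_width: 0.0237
```

>>> {"op": "drive_tool", "data": {
  "rows": [
    [[0, 0, 2], 0],
    [[0, 0, 4], 0],
    [[0, 0, 6], 0],
    [[0, 0, 6], 0]
  ]
}}

```text
time: 16.2
tool_pos: [0.4393, -0.0445, 0.1025]
orientation: [2.475, 1.935, 0.0]
contact_force: [0.7, -0.1, -0.1]
gripper_width: 0.0235
```

>>> {"op": "drive_tool", "data": {
  "rows": [
    [[0, 0, 1], 0],
    [[0, 0, 2], 0],
    [[0, 0, 2], 0]
  ]
}}

```text
time: 16.5
tool_pos: [0.4399, -0.0447, 0.1023]
orientation: [2.475, 1.935, -0.0]
contact_force: [-3.3, 0.5, 10.0]
gripper_width: 0.0239
```

>>> {"op": "drive_tool", "data": {
  "rows": [
    [[0, 0, -1], 0],
    [[0, 0, -1], 0]
  ]
}}

```text
time: 16.7
tool_pos: [0.4397, -0.0446, 0.1023]
orientation: [2.474, 1.935, 0.0]
contact_force: [-1.6, 0.8, 6.6]
gripper_width: 0.0237
```

>>> {"op": "drive_tool", "data": {
  "rows": [
    [[0, 0, 0], 0],
    [[0, 0, 0], 0],
    [[0, 0, 0], 0],
    [[0, 0, 0], 0],
    [[0, 0, 0], 0],
    [[0, 0, -30], 0],
    [[0, 0, -60], 0],
    [[0, 0, -60], 0],
    [[0, 0, -60], 0]
  ],
  "gripper": 1
}}

```text
time: 17.6
tool_pos: [0.4395, -0.0445, 0.1618]
orientation: [2.474, 1.934, 0.001]
contact_force: [0.5, -0.2, 0.0]
gripper_width: 0.0851
```

```bash
python3 -c "
from h import *
st();d=grab('wrist');t=grab('top');
A=cv2.resize(d['image'][60:380,140:500],(450,400));B=cv2.resize(t['image'][130:250,280:400],(400,400))
cv2.imwrite('pics/k.png',cv2.resize(np.hstack([A,B]),(800,376))[:,:,::-1])
print(proj(d,(.44,-.0447,.092)))"
```

```text
t 17.6 pos [ 0.4395 -0.0445  0.1618] x [ 0.241  0.97  -0.   ] y [ 0.97  -0.241  0.002] z [ 0.002 -0.001 -1.   ] q [-0.33 -0.15  2.21 -0.    1.08 -0.09] F [ 0.5 -0.2  0. ] w 0.0851
[317.92995695 228.57502004]
```

View pics/k.png

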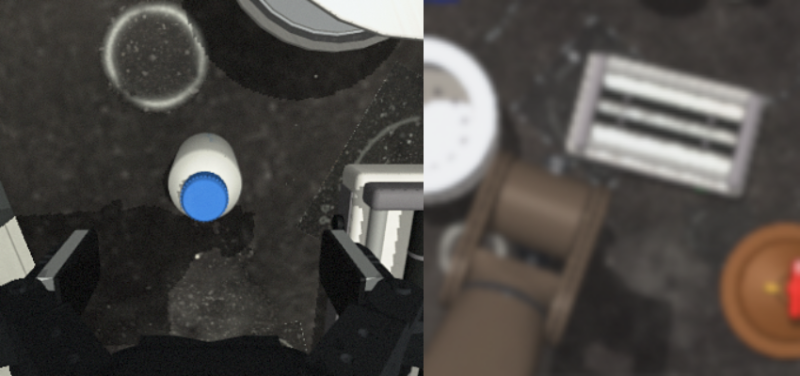

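The bottle stands upright and free on the bench. In the wrist picture its cap is at about (314,227.5), against (318,228.6) predicted. Next comes the body grasp.

```bash
python3 -c "
from h import *
d=load('wrist');p=atz(d,314,227.5,.092);print(p);shift([p[0],p[1],.056])
t=load('top');o=(280,130)
for u,v in [(592,53),(568,152),(765,97),(741,195)]: print(np.round(atz(t,280+(u-424)/ (400/850*800/120*.0+3.137),130+v/3.133,.058),3))"
```

```text
[ 0.43772161 -0.04337779  0.092     ]
t 17.7 pos [ 0.4384 -0.0441  0.1601] x [0.241 0.97  0.   ] y [ 0.97  -0.241 -0.002] z [-0.002  0.001 -1.   ] q [-0.33 -0.14  2.21  0.    1.08 -0.09] F [-0.5  0.3 -0.7] w 0.0855
shift mm [  0.6  -0.6 104.1]
[ 0.65  -0.098  0.058]
[ 0.534 -0.071  0.058]
[ 0.6   -0.298  0.058]
[ 0.486 -0.27   0.058]
```

>>> {"op": "drive_tool", "data": {
  "rows": [
    [[0, -1, 20], 0],
    [[0, -1, 55], 0],
    [[0, -1, 85], 0],
    [[0, -1, 99], 0],
    [[0, -1, 104], 0],
    [[0, -1, 104], 0],
    [[0, -1, 104], 0]
  ]
}}

```text
time: 18.4
tool_pos: [0.4386, -0.0443, 0.0577]
orientation: [2.474, 1.935, 0.0]
contact_force: [0.1, -0.2, -0.2]
gripper_width: 0.0849
```

>>> {"op": "drive_tool", "data": {
  "rows": [
    [[0, 0, 0], 0],
    [[0, 0, 0], 0],
    [[0, 0, 0], 0],
    [[0, 0, 0], 0],
    [[0, 0, 0], 0]
  ],
  "gripper": 0,
  "squeeze": 25
}}

```text
time: 18.9
tool_pos: [0.4385, -0.0443, 0.0581]
orientation: [2.475, 1.935, 0.0]
contact_force: [-1.5, 0.6, 6.3]
gripper_width: 0.0446
```

>>> {"op": "drive_tool", "data": {
  "rows": [
    [[0, 0, -5], 0],
    [[0, 0, -25], 0],
    [[0, 0, -60], 0],
    [[0, 0, -95], 0],
    [[0, 0, -115], 0],
    [[0, 0, -120], 0],
    [[0, 0, -120], 0]
  ]
}}

```text
time: 19.6
tool_pos: [0.4384, -0.0442, 0.1776]
orientation: [2.474, 1.934, 0.001]
contact_force: [-1.0, -0.3, -1.9]
gripper_width: 0.0448
```

```bash
python3 -c "
from h import *
s,T=st();print(s['ft_torque'])
c=np.array([.567,-.185]);ex=np.array([.245,.9695])
q=c+ex*.145;shift([q[0],q[1],.17])"
```

```text
t 19.6 pos [ 0.4384 -0.0442  0.1776] x [ 0.241  0.97  -0.   ] y [ 0.97  -0.241  0.001] z [ 0.001 -0.    -1.   ] q [-0.33 -0.17  2.2   0.    1.11 -0.09] F [-1.  -0.3 -1.9] w 0.0448
[ 0.02363852 -0.05396979 -0.02433776]
t 19.6 pos [ 0.4384 -0.0442  0.1776] x [ 0.241  0.97  -0.   ] y [ 0.97  -0.241  0.001] z [ 0.001 -0.    -1.   ] q [-0.33 -0.17  2.2   0.    1.11 -0.09] F [-1.  -0.3 -1.9] w 0.0448
shift mm [ 39.4 159.4   7.8]
```

>>> {"op": "drive_tool", "data": {
  "rows": [
    [[5, 20, 0], 0],
    [[14, 55, 0], 0],
    [[24, 95, 0], 0],
    [[32, 130, 0], 0],
    [[38, 153, 0], 0],
    [[39, 159, 0], 0],
    [[39, 159, 0], 0],
    [[39, 159, 0], 0]
  ]
}}

```text
time: 20.4
tool_pos: [0.6003, -0.0445, 0.1757]
orientation: [-2.473, -1.933, 0.004]
contact_force: [-0.2, 0.9, -1.4]
gripper_width: 0.0445
```

```bash
python3 -c "
from h import *
d=grab('wrist','l.png')
c=np.array([.567,-.185]);ex=np.array([.245,.9695]);ey=np.array([-.9695,.245])
q=c+ex*.137;shift([q[0],q[1],.109])
for a,b,z in [(102,60,58),(102,-60,58),(84,14,61),(84,-14,61),(-84,14,61),(-84,-14,61),(105,60,0)]:
  w=c+ex*a/1e3+ey*b/1e3;print(a,b,z,proj(d,(w[0],w[1],z/1e3)).round(0))"
```

```text
t 20.45 pos [ 0.6004 -0.0445  0.1762] x [ 0.241  0.97  -0.   ] y [ 0.97  -0.241 -0.003] z [-0.003  0.001 -1.   ] q [-0.24  0.2   1.82 -0.    1.12  0.  ] F [-0.2  0.3 -1.9] w 0.0446
shift mm [-7.4  2.2 67.2]
102 60 58 [248. 257.]
102 -60 58 [393. 258.]
84 14 61 [303. 279.]
84 -14 61 [337. 279.]
-84 14 61 [305. 428.]
-84 -14 61 [333. 429.]
105 60 0 [260. 231.]
```

View pics/l.png

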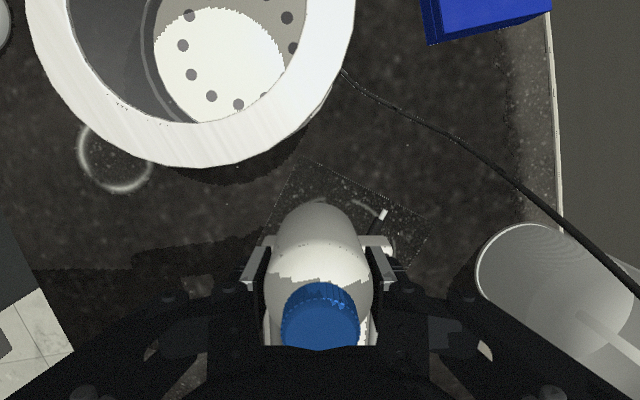

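>>> {"op": "drive_tool", "data": {
  "rows": [
    [[-7, 2, 20], 0],
    [[-7, 2, 45], 0],
    [[-7, 2, 60], 0],
    [[-7, 2, 67], 0],
    [[-7, 2, 67], 0]
  ]
}}

```text
time: 20.95
tool_pos: [0.6011, -0.0517, 0.1093]
orientation: [-2.473, -1.934, 0.002]
contact_force: [0.4, 0.0, -1.7]
gripper_width: 0.0445
```

>>> {"op": "drive_tool", "data": {
  "rows": [
    [[-6, 0, 0], 0],
    [[-12, 0, 0], 0],
    [[-16, 0, -1], 0],
    [[-20, 0, -3], 0],
    [[-20, 0, -3], 0]
  ],
  "squeeze": 20
}}

```text
time: 21.45
tool_pos: [0.5977, -0.0712, 0.1142]
orientation: [-2.476, -1.934, -0.003]
contact_force: [1.3, 3.9, 0.9]
gripper_width: 0.0448
```

>>> {"op": "drive_tool", "data": {
  "rows": [
    [[-5, 0, -1.5], 0],
    [[-10, 0, -2.5], 0],
    [[-14, 0, -3], 0],
    [[-18, 0, -3], 0],
    [[-22, 0, -3], 0],
    [[-26, 0, -2], 0],
    [[-30, 0, -1], 0],
    [[-34, 0, 1], 0],
    [[-38, 0, 3], 0],
    [[-38, 0, 3], 0]
  ]
}}

```text
time: 22.45
tool_pos: [0.5881, -0.1094, 0.1129]
orientation: [2.473, 1.936, -0.004]
contact_force: [-4.5, 1.6, 8.4]
gripper_width: 0.0445
```

```bash
python3 -c "
from h import *
s,T=st();print(s['ft_torque'])
d=grab('wrist');t=grab('scene');
A=cv2.resize(d['image'][180:400,200:440],(480,440));B=cv2.resize(t['image'][140:360,300:520],(440,440)) if 0 else cv2.resize(t['image'][190:330,320:460],(440,440))
print(proj(t,(.567,-.185,.06)))
cv2.imwrite('pics/m.png',cv2.resize(np.hstack([A,B]),(800,383))[:,:,::-1])"
```

```text
t 22.45 pos [ 0.5881 -0.1094  0.1129] x [ 0.24   0.971 -0.002] y [ 0.971 -0.24  -0.001] z [-0.002 -0.002 -1.   ] q [-0.35  0.27  1.87 -0.    1.   -0.11] F [-4.5  1.6  8.4] w 0.0445
[0.46910575 0.96894222 0.13322921]
[374.59547313 217.04250577]
```

>>> {"op": "drive_tool", "data": {
  "rows": [
    [[-2.5, 0, 1.5], 0],
    [[-5, 0, 3.5], 0],
    [[-8, 0, 5.5], 0],
    [[-10, 0, 7.5], 0],
    [[-12, 0, 9.5], 0],
    [[-14, 0, 12], 0],
    [[-14, 0, 12], 0]
  ]
}}

```text
time: 23.25
tool_pos: [0.5858, -0.1234, 0.0999]
orientation: [2.472, 1.933, 0.0]
contact_force: [-0.8, -0.8, 5.3]
gripper_width: 0.0448
```

```bash
python3 -c "
from h import *
s,T=st();print(s['ft_torque'])"
```

```text
t 23.25 pos [ 0.5858 -0.1234  0.0999] x [ 0.241  0.971 -0.002] y [ 0.971 -0.241  0.003] z [ 0.003 -0.003 -1.   ] q [-0.38  0.29  1.88 -0.    0.97 -0.13] F [-0.8 -0.8  5.3] w 0.0448
[-0.04077765  0.02675908 -0.00377859]
```

>>> {"op": "drive_tool", "data": {
  "rows": [
    [[-1, 0, 2], 0],
    [[-2, 0, 4], 0],
    [[-3, 0, 6], 0],
    [[-3, 0, 6], 0]
  ]
}}

```text
time: 23.65
tool_pos: [0.5851, -0.1263, 0.0938]
orientation: [2.471, 1.933, -0.0]
contact_force: [-0.8, -1.8, 4.9]
gripper_width: 0.0449
```

```bash
python3 -c "
from h import *
s,T=st();print(s['ft_torque'])"
```

```text
t 23.65 pos [ 0.5851 -0.1263  0.0938] x [ 0.241  0.971 -0.003] y [ 0.971 -0.241  0.003] z [ 0.002 -0.003 -1.   ] q [-0.38  0.3   1.88 -0.    0.96 -0.14] F [-0.8 -1.8  4.9] w 0.0449
[-0.17179963  0.02727366 -0.00886675]
```

>>> {"op": "drive_tool", "data": {
  "rows": [
    [[-1, 0, 1], 0],
    [[-1, 0, 2], 0],
    [[-1, 0, 2], 0]
  ]
}}

```text
time: 23.95
tool_pos: [0.5849, -0.1273, 0.092]
orientation: [2.471, 1.933, -0.0]
contact_force: [-0.8, -2.2, 5.7]
gripper_width: 0.0446
```

>>> {"op": "drive_tool", "data": {
  "rows": [
    [[0, 0, 1], 0],
    [[0, 0, 2], 0],
    [[0, 0, 2], 0]
  ]
}}

```text
time: 24.25
tool_pos: [0.5849, -0.1275, 0.0901]
orientation: [2.47, 1.933, -0.0]
contact_force: [-0.6, -2.7, 6.3]
gripper_width: 0.0449
```

```bash
python3 -c "
from h import *
s,T=st();print(s['ft_torque'])"
```

```text
t 24.25 pos [ 0.5849 -0.1275  0.0901] x [ 0.24   0.971 -0.003] y [ 0.971 -0.24   0.004] z [ 0.003 -0.004 -1.   ] q [-0.38  0.3   1.88 -0.    0.96 -0.14] F [-0.6 -2.7  6.3] w 0.0449
[-0.28756792  0.16424767 -0.01079456]
```

>>> {"op": "drive_tool", "data": {
  "rows": [
    [[0, 0, 1], 0],
    [[0, 0, 2], 0],
    [[0, 0, 2], 0]
  ]
}}

```text
time: 24.55
tool_pos: [0.585, -0.1278, 0.0883]
orientation: [2.47, 1.933, -0.001]
contact_force: [-1.7, -3.6, 7.4]
gripper_width: 0.0447
```

```bash
python3 -c "
from h import *
s,T=st();print(s['ft_torque'])
d=grab('wrist');t=grab('scene');
A=cv2.resize(d['image'][170:400,180:460],(560,460),interpolation=cv2.INTER_CUBIC);B=cv2.resize(t['image'][150:290,310:450],(460,460),interpolation=cv2.INTER_CUBIC)
cv2.imwrite('pics/n.png',cv2.resize(np.hstack([A,B]),(800,361))[:,:,::-1])"
```

```text
t 24.55 pos [ 0.585  -0.1278  0.0883] x [ 0.24   0.971 -0.004] y [ 0.971 -0.24   0.004] z [ 0.003 -0.004 -1.   ] q [-0.38  0.31  1.88 -0.    0.95 -0.14] F [-1.7 -3.6  7.4] w 0.0447
[-0.37153456  0.22125516  0.01244415]
```

View pics/n.png

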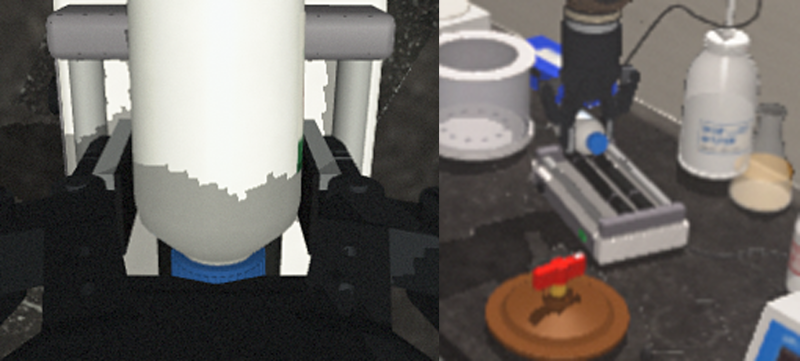

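The bottle lies over the end plate with its cap toward the middle of the mixer. In the wrist view its body spans composite x 131–305, centred at 219, against end plate edges at 48–391, so it is in line with the groove. I'll estimate the remaining tilt from how its width narrows.

```bash
python3 -c "
from h import *
d=load('wrist');s,T=st()
c=np.array([.567,-.185]);ex=np.array([.245,.9695,0])
Rm=R.from_rotvec(np.ravel(d['rvec'])).as_matrix();t=np.ravel(d['tvec'])
P=np.array(s['tool_pos'])-[0,0,.009]
for phi in [-20,-10,0,10,20]: # + = foot high
  a=ex*np.cos(np.radians(phi))+np.array([0,0,np.sin(np.radians(phi))])
  out=[]
  ss=np.linspace(-.03,.06,400);pts=np.array([P+a*q for q in ss]);pr=np.array([proj(d,p) for p in pts]);dep=np.array([(Rm@p+t)[2] for p in pts]);L=np.array([np.linalg.norm(Rm@p+t) for p in pts])
  w=[np.interp(v,pr[::-1,1] if pr[0,1]>pr[-1,1] else pr[:,1],(46*d['K'][0,0]/dep/1e3)[::-1] if pr[0,1]>pr[-1,1] else 46*d['K'][0,0]/dep/1e3) for v in (172,290)]
  print(phi,np.round(w,1),round(w[0]/w[1],3),pr[0].round(),pr[-1].round())
q=c+ex[:2]*.0;print('along',(np.array(s['tool_pos'])[:2]-c)@ex[:2])
shift([q[0],q[1],.108])"
```

```text
t 24.65 pos [ 0.585  -0.1278  0.0883] x [ 0.24   0.971 -0.004] y [ 0.971 -0.24   0.004] z [ 0.003 -0.004 -1.   ] q [-0.38  0.31  1.88 -0.    0.95 -0.14] F [-0.8 -3.6  6.8] w 0.0445
-20 [ 97.8 100.7] 0.971 [317. 338.] [318. 144.]
-10 [103.4  99.7] 1.037 [317. 333.] [318. 139.]
0 [109.6  98.6] 1.112 [317. 327.] [318. 139.]
10 [117.1  97.2] 1.204 [317. 320.] [318. 143.]
20 [126.8  95.4] 1.329 [317. 312.] [318. 153.]
along 0.05991617493670387
t 24.65 pos [ 0.585  -0.1278  0.0883] x [ 0.24   0.971 -0.004] y [ 0.971 -0.24   0.004] z [ 0.003 -0.004 -1.   ] q [-0.38  0.31  1.88 -0.    0.95 -0.14] F [-0.8 -3.6  6.8] w 0.0445
shift mm [-60.   -3.7 -19.5]
```

It is close to level, with the foot about 5° low, and the groove will take that out. I'll lift slightly, carry it to the middle and lower it.

>>> {"op": "drive_tool", "data": {
  "rows": [
    [[0, 0, -6], 0],
    [[0, 0, -16], 0],
    [[-8, 0, -18], 0],
    [[-24, 0, -18], 0],
    [[-40, -1, -18], 0],
    [[-53, -1, -18], 0],
    [[-58, -1, -18], 0],
    [[-58, -1, -18], 0],
    [[-58, -1, -14], 0],
    [[-58, -1, -11], 0],
    [[-58, -1, -9], 0],
    [[-58, -1, -9], 0]
  ],
  "squeeze": 25
}}

```text
time: 25.85
tool_pos: [0.5686, -0.1811, 0.0946]
orientation: [-2.473, -1.935, 0.001]
contact_force: [0.4, 0.4, -0.6]
gripper_width: 0.0444
```

>>> {"op": "drive_tool", "data": {
  "rows": [
    [[0, 0, 1], 0],
    [[0, 0, 3], 0],
    [[0, 0, 3], 0]
  ],
  "squeeze": 20
}}

```text
time: 26.15
tool_pos: [0.569, -0.1817, 0.0922]
orientation: [2.475, 1.935, 0.0]
contact_force: [0.3, 0.9, -1.4]
gripper_width: 0.0445
```

>>> {"op": "drive_tool", "data": {
  "rows": [
    [[0, 0, 1], 0],
    [[0, 0, 2], 0],
    [[0, 0, 2], 0]
  ]
}}

```text
time: 26.45
tool_pos: [0.5691, -0.182, 0.0909]
orientation: [2.474, 1.935, 0.0]
contact_force: [-0.8, -0.6, 2.8]
gripper_width: 0.0447
```

```bash
python3 -c "
from h import *
s,T=st();print(s['ft_torque'])"
```

```text
t 26.45 pos [ 0.5691 -0.182   0.0909] x [ 0.241  0.97  -0.   ] y [ 0.97  -0.241  0.001] z [ 0. -0. -1.] q [-0.48  0.3   1.88 -0.    0.96 -0.24] F [-0.8 -0.6  2.8] w 0.0447
[0.12564998 0.1609346  0.04217802]
```

>>> {"op": "drive_tool", "data": {
  "rows": [
    [[0, 0, 1], 0],
    [[0, 0, 2], 0],
    [[0, 0, 2], 0]
  ]
}}

```text
time: 26.75
tool_pos: [0.5696, -0.1824, 0.0891]
orientation: [2.474, 1.933, 0.002]
contact_force: [-0.1, -1.2, 2.8]
gripper_width: 0.0445
```

```bash
python3 -c "
from h import *
s,T=st();print(s['ft_torque'])
d=grab('wrist')
g=d['image'].astype(float)
b=(g[:,:,2]>g[:,:,0]+40);v,u=np.nonzero(b[150:,250:400]);print('blue rows',v.min()+150,v.max()+150,'cols',u.min()+250,u.max()+250)"
```

```text
t 26.75 pos [ 0.5696 -0.1824  0.0891] x [ 0.242  0.97  -0.001] y [ 0.97  -0.242  0.002] z [ 0.002 -0.001 -1.   ] q [-0.48  0.3   1.88  0.    0.95 -0.24] F [-0.1 -1.2  2.8] w 0.0445
[-0.07291693  0.02410997 -0.02280299]
blue rows 328 350 cols 289 348
```

>>> {"op": "drive_tool", "data": {
  "rows": [
    [[0, 0, 1], 0],
    [[0, 0, 2], 0],
    [[0, 0, 2], 0]
  ]
}}

```text
time: 27.1
tool_pos: [0.5698, -0.1828, 0.0875]
orientation: [2.472, 1.933, 0.001]
contact_force: [-0.8, -2.5, 6.4]
gripper_width: 0.0449
```

>>> {"op": "drive_tool", "data": {
  "rows": [
    [[0, 0, 1], 0],
    [[0, 0, 2], 0],
    [[0, 0, 2], 0]
  ]
}}

```text
time: 27.4
tool_pos: [0.5701, -0.1833, 0.0859]
orientation: [2.471, 1.932, 0.001]
contact_force: [-0.6, -4.0, 7.4]
gripper_width: 0.0446
```

```bash
python3 -c "
from h import *
s,T=st();print(s['ft_torque'])
d=grab('wrist')
g=d['image'].astype(float)
b=(g[:,:,2]>g[:,:,0]+40);v,u=np.nonzero(b[150:,250:400]);print('blue rows',v.min()+150,v.max()+150,'cols',u.min()+250,u.max()+250)"
```

```text
t 27.4 pos [ 0.5701 -0.1833  0.0859] x [ 0.241  0.97  -0.002] y [ 0.97  -0.241  0.004] z [ 0.003 -0.003 -1.   ] q [-0.48  0.31  1.88 -0.    0.95 -0.24] F [-0.6 -4.   7.4] w 0.0446
[-0.35768685  0.05372203 -0.0530539 ]
blue rows 328 350 cols 289 348
```

```bash
python3 -c "
from h import *
d=load('wrist');s,T=st()
g=cv2.GaussianBlur(cv2.cvtColor(d['image'],cv2.COLOR_RGB2GRAY),(3,3),0).astype(int)
for v in range(120,330,15): print(v,' '.join('%3d'%x for x in g[v,236:404:4]))
"
```

```text
t 27.45 pos [ 0.5701 -0.1833  0.0859] x [ 0.241  0.97  -0.002] y [ 0.97  -0.241  0.004] z [ 0.003 -0.003 -1.   ] q [-0.48  0.31  1.88 -0.    0.95 -0.24] F [ 0.  -3.8  5.8] w 0.0445
120 139 105 240 240 239 239 240 241 240 205  22  32  34  38  38  36  34  33  28 152 241 242 241 184 140  20  28  33  34  36  36  37  36  30 206 242 243 242 242 242 196 146
135 143 108 240 241 240 240 239 239 240 172  29  30  33  40  37  37  34  32  30 154 241 241 242 148 133  21  29  33  36  35  37  35  36  28 227 242 242 242 243 243 212 150
150 150 121 198 239 239 239 241 196 162 155 146 152 151 152 153 152 152 151 152 151 150 149 148 149 146 146 145 143 141 138 137 137 134 134 197 242 242 243 242 243 146 146
165 155 129 179 239 239 240 145 174 190 201 213 219 224 228 231 233 236 239 241 243 244 244 243 243 243 242 240 238 237 235 232 229 223 211 193 212 243 242 242 220 148 114
180 161 135 129 240 240 240 152 167 186 201 212 219 225 229 232 234 237 240 242 243 244 243 244 243 243 242 240 239 237 235 232 227 220 210 188 209 242 242 242 171 147  80
195 165 143 111 241 240 240 147 162 182 196 209 218 224 228
[... 788 characters left out ...]
 138  88 133
270  27  30  80 100 101  78  18  80 159 178 195 207 214 222 225 228 231 234 237 242 243 243 243 243 242 240 238 237 235 231 227 221 210 193  44  19  90 100 101  79  56  53
285  27  25  23 109  86  23  14  32 117 125 130 132 138 142 143 143 146 162 206 241 242 242 242 241 241 240 238 230 178 139 135 137 128 121  34  14  25 102 100  24  21  24
300  20  20  21  21  16  26  12  16 110 122 127 130 137 141 141 144 145 146 148 150 151 150 150 149 149 146 146 144 143 138 134 132 127 119  12  17  28  14  20  19  24  19
315  21  19  21  19  21  26  10  70 149 128 121 128 134 140 141 141 145 146 147 150 149 149 149 148 146 145 143 143 142 138 132 122 168 227  60  18  26  26  24  25  23  24
```

```bash
cat > fit.py <<'E'
from h import *
from scipy.optimize import least_squares
d=load('wrist');s,T=st()
g=cv2.cvtColor(d['image'],cv2.COLOR_RGB2GRAY).astype(int)
for v in (180,225,270,285,300): print(v,'L',g[v,252:274],'R',g[v,364:382])
print('col320',[(v,g[v,318]) for v in range(138,164)])
E
python3 fit.py
```

```text
t 27.45 pos [ 0.5701 -0.1833  0.0859] x [ 0.241  0.97  -0.002] y [ 0.97  -0.241  0.004] z [ 0.003 -0.003 -1.   ] q [-0.48  0.31  1.88 -0.    0.95 -0.24] F [ 0.  -3.8  5.8] w 0.0445
180 L [241 240 240 240 241 240 246 195 133 143 155 160 168 172 179 180 185 190
 193 199 198 204] R [219 218 216 214 212 202 201 195 188 179 174 161 211 245 243 242 242 242]
225 L [238 239 239 239 239 238 239 239 244 215 149 136 150 156 162 170 175 179
 181 185 189 191] R [218 215 217 209 205 196 192 189 186 183 152 243 242 242 241 241 241 243]
270 L [101  98 102 100  84  42  11  20  16  17  16  11  90 130 143 153 159 164
 173 174 176 185] R [212 206 201 195 195 189  69  63  49  11   6  14  26  23  19  55 107 101]
285 L [102  36  16  26  24  19  21   3  14  14  17   9  17  83 110 114 117 121
 118 122 126 127] R [126 127 128 124 122 118 115 115   0  11  10  15   6  14  12  30  22  23]
300 L [ 20  25  27  25  31  16   3   6   9  10   8  17  19  16  36  87 112 116
 119 120 123 124] R [125 127 124 120 121 114  87   9  12  10  12  17  21   7  16  33  28  27]
col320 [(138, np.int64(240)), (139, np.int64(241)), (140, np.int64(241)), (141, np.int64(242)), (142, np.int64(241)), (143, np.int64(241)), (144, np.int64(241)), (145, np.int64(241)), (146, np.int64(241)), (147, np.int64(226)), (148, np.int64(162)), (149, np.int64(159)), (150, np.int64(152)), (151, np.int64(141)), (152, np.int64(131)), (153, np.int64(179)), (154, np.int64(249)), (155, np.int64(244)), (156, np.int64(243)), (157, np.int64(242)), (158, np.int64(244)), (159, np.int64(244)), (160, np.int64(243)), (161, np.int64(243)), (162, np.int64(244)), (163, np.int64(243))]
```

```bash
cat > fit.py <<'E'
from h import *
from scipy.optimize import least_squares
d=load('wrist');s,T=st()
ex=np.array([T[0,0],T[1,0],0]);ex/=np.linalg.norm(ex);ey=np.array([-ex[1],ex[0],0]);O=np.array(s['tool_pos'])
Lr=[(180,259.3),(225,261.3),(285,265)];Rr=[(180,375.5),(225,374),(285,371.5)]
def sil(p):
    phi,z,f,lat=p; a=ex*np.cos(phi)+np.array([0,0,np.sin(phi)]);n=np.cross(a,ey)*np.sign(np.cross(a,ey)[2])
    F=O+ex*f+ey*lat; F[2]=z
    al=np.linspace(0,2*np.pi,90)
    ring=lambda q:np.array([proj(d,F-a*q+.023*(np.cos(t)*ey+np.sin(t)*n)) for t in al])
    return F,a,n,ring
def edges(p):
    F,a,n,ring=sil(p);qs=np.linspace(0,.055,12);rs=np.array([ring(q) for q in qs])
    h=cv2.convexHull(rs.reshape(-1,1,2).astype(np.float32))[:,0]
    def cross(v,side):
        us=[]
        for A,B in zip(h,np.roll(h,-1,0)):
            if (A[1]-v)*(B[1]-v)<=0 and A[1]!=B[1]: us.append(A[0]+(v-A[1])/(B[1]-A[1])*(B[0]-A[0]))
        return (min if side=='L' else max)(us) if us else 320
    return [cross(v,'L')-u for v,u in Lr]+[cross(v,'R')-u for v,u in Rr]+[proj(d,F+.023*n)[1]-153, ]
def bot(p): F,a,n,_=sil(p); return proj(d,F-.023*n)[1]
r=least_squares(edges,[0,.081,.047,0],diff_step=1e-3,x_scale=[.1,.01,.01,.01])
print('tilt deg',np.degrees(r.x[0]),'foot axis z, s, lat',r.x[1:],'res',np.round(r.fun,1),'bottom row',bot(r.x),'(seen 147)')
for ph in (-15,-10,-5,0,5,10):
    r2=least_squares(lambda q:edges([np.radians(ph),*q]),[.081,.047,0],diff_step=1e-3,x_scale=[.01,.01,.01])
    print(ph,r2.x.round(4),'rms',np.sqrt(np.mean(r2.fun**2)).round(2),'bottom',bot([np.radians(ph),*r2.x]).round(1))
E
python3 fit.py
```

```text
t 27.45 pos [ 0.5701 -0.1833  0.0859] x [ 0.241  0.97  -0.002] y [ 0.97  -0.241  0.004] z [ 0.003 -0.003 -1.   ] q [-0.48  0.31  1.88 -0.    0.95 -0.24] F [ 0.  -3.8  5.8] w 0.0445
tilt deg -2.3779134106175603 foot axis z, s, lat [ 0.08306049  0.05615845 -0.0002125 ] res [ 0.3  0.2 -0.6  0.4  0.  -0.4  0. ] bottom row 147.1343966092627 (seen 147)
-15 [ 0.0771  0.0505 -0.0002] rms 1.75 bottom 168.3
-10 [ 0.0792  0.0527 -0.0002] rms 1.14 bottom 160.2
-5 [ 0.0815  0.055  -0.0002] rms 0.57 bottom 151.7
0 [ 0.085   0.0572 -0.0002] rms 0.65 bottom 143.0
5 [ 0.09    0.0594 -0.0002] rms 2.05 bottom 134.2
10 [ 0.0956  0.0615 -0.0002] rms 3.79 bottom 124.8
```

The fit gives a tilt of only −2.4°, with the axis at 0.083 m (nominal 0.081) and the foot's lower rim predicted at row 147.1 (seen 147). The bottle is lying in the groove, so I'll release gently and back straight up.

>>> {"op": "drive_tool", "data": {
  "rows": [
    [[0, 0, 1], 0],
    [[0, 0, 1], 0]
  ]
}}

```text
time: 27.65
tool_pos: [0.5703, -0.1834, 0.0851]
orientation: [2.471, 1.932, 0.001]
contact_force: [0.3, -4.4, 7.1]
gripper_width: 0.0441
```

>>> {"op": "drive_tool", "data": {
  "rows": [
    [[0, 0, 0], 0],
    [[0, 0, 0], 0],
    [[0, 0, 0], 0],
    [[0, 0, 0], 0]
  ],
  "gripper": 0.7
}}

```text
time: 28.05
tool_pos: [0.5683, -0.1812, 0.0824]
orientation: [-2.473, -1.934, 0.001]
contact_force: [0.4, -0.2, -1.2]
gripper_width: 0.0601
```

>>> {"op": "drive_tool", "data": {
  "rows": [
    [[0, 0, -5], 0],
    [[0, 0, -20], 0],
    [[0, 0, -50], 0],
    [[0, 0, -90], 0],
    [[0, 0, -130], 0],
    [[0, 0, -150], 0],
    [[0, 0, -150], 0],
    [[0, 0, -150], 0]
  ]
}}

```text
time: 28.85
tool_pos: [0.5688, -0.1817, 0.2338]
orientation: [2.474, 1.935, 0.001]
contact_force: [-0.6, -0.5, -0.5]
gripper_width: 0.0601
```

```bash
python3 - <<'E'
from h import *
s,T=st()
d=grab('wrist','z.png');g=d['image'].astype(float)
c=np.array([.567,-.185]);ex=np.array([.245,.9695]);ey=np.array([-.9695,.245])
m=((g[:,:,2]>g[:,:,0]+50)&(g[:,:,2]>120)).astype(np.uint8)
n,l,stt,cen=cv2.connectedComponentsWithStats(m)
for i in range(1,n):
    if stt[i,4]>60:
        p=atz(d,*cen[i],.081);print('blue',cen[i].round(),stt[i],p.round(3),'along',((p[:2]-c)@ex).round(4),'lat',((p[:2]-c)@ey).round(4))
# brightness down the groove centre line, body+gap profile
for a in range(-80,81,8):
    w=c+ex*a/1e3; u=proj(d,(w[0],w[1],.1)).round().astype(int)
    print(a,u,g[u[1],u[0]].astype(int) if 0<=u[1]<400 and 0<=u[0]<640 else None)
E
```

```text
t 28.85 pos [ 0.5688 -0.1817  0.2338] x [ 0.241  0.97  -0.   ] y [ 0.97  -0.241  0.001] z [ 0.001 -0.    -1.   ] q [-0.48  0.13  1.79  0.    1.21 -0.24] F [-0.6 -0.5 -0.5] w 0.0601
blue [320. 233.] [305 223  30  20 449] [ 0.563 -0.215  0.081] along -0.0297 lat -0.0033
-80 [316 292] [79 76 71]
-72 [316 284] [169 164 165]
-64 [316 276] [162 161 159]
-56 [316 268] [88 89 83]
-48 [316 260] [119 120 111]
-40 [316 252] [122 122 113]
-32 [316 243] [126 125 120]
-24 [316 234] [ 89 177 251]
-16 [316 226] [250 250 244]
-8 [316 217] [249 250 245]
0 [316 208] [254 254 253]
8 [316 198] [254 254 253]
16 [316 189] [254 254 253]
24 [316 179] [254 254 254]
32 [316 170] [254 255 254]
40 [316 160] [255 255 254]
48 [316 150] [255 255 254]
56 [316 140] [255 255 254]
64 [316 130] [166 171 157]
72 [316 119] [165 172 160]
80 [316 109] [99 99 95]
```

```bash
python3 - <<'E'
from h import *
d=load('wrist')
c=np.array([.567,-.185]);ex=np.array([.245,.9695]);ey=np.array([-.9695,.245])
for z in (.073,.081,.089):
    w=c+ex*-.029+ey*-.003;print('cap width px at z',z,np.linalg.norm(proj(d,[*(w+ey*.013),z])-proj(d,[*(w-ey*.013),z])).round(1),'foot top/bottom rows if level',[proj(d,[*(c+ex*.056),z+k])[1].round(1) for k in(.023,-.023)])
g=cv2.cvtColor(d['image'],cv2.COLOR_RGB2GRAY).astype(int);print([(v,int(g[v,318])) for v in range(128,150)])
a=cv2.imread('pics/b.png').astype(int);b=grab('top')['image'][:,:,::-1].astype(int)
D=(np.abs(a-b).max(2)>45).astype(np.uint8)[95:250]
n,l,s,cen=cv2.connectedComponentsWithStats(D)
for i in range(1,n):
    if s[i,4]>15: print('changed box x,y,w,h,area',s[i]+[0,95,0,0,0])
E
```

```text
cap width px at z 0.073 27.4 foot top/bottom rows if level [np.float64(139.6), np.float64(136.8)]
cap width px at z 0.081 28.1 foot top/bottom rows if level [np.float64(140.2), np.float64(137.2)]
cap width px at z 0.089 28.9 foot top/bottom rows if level [np.float64(140.8), np.float64(137.7)]
[(128, 255), (129, 255), (130, 255), (131, 255), (132, 255), (133, 255), (134, 255), (135, 253), (136, 216), (137, 206), (138, 245), (139, 255), (140, 255), (141, 255), (142, 255), (143, 255), (144, 255), (145, 255), (146, 255), (147, 255), (148, 255), (149, 255)]
changed box x,y,w,h,area [353 129   5   6  19]
changed box x,y,w,h,area [356 132  25  23 196]
changed box x,y,w,h,area [261 150  35  34 905]
changed box x,y,w,h,area [339 149  46  20 467]
changed box x,y,w,h,area [336 162  43  14 177]
changed box x,y,w,h,area [330 169  52  22 590]
changed box x,y,w,h,area [ 199  190   45   45 1564]
changed box x,y,w,h,area [375 201  25  37 466]
changed box x,y,w,h,area [321 208   6   5  17]
changed box x,y,w,h,area [320 215   6   7  24]
changed box x,y,w,h,area [315 225   8  21  75]
changed box x,y,w,h,area [315 246   7   4  18]
```

```bash
python3 -c "
from h import *
print(ctrl.job_done())"
```

```text
the job is handed in; nothing more can be done
None
```

The job is finished and handed in at about 29 s of the 69 s allowed:

- **Tap:** I turned it to its hard stop. The torque rose to 0.41 N m and the bar lined up with the brass nozzle.
- **Lid:** I lifted it off and stood it flat at about (0.41, 0.31), tap up.
- **Bottle on the bench:** I took it out by the cap, stood it at about (0.44, -0.04) and let go, then took it again by the body.
- **Bottle on the mixer:** The tool could not tilt, so I turned the bottle in the jaws by pushing it gently over the mixer's end plate. I then carried it to the middle and set it in the groove.

**Last checks:**
- **Before release:** The bottle was 2.4° off level, foot low. Its axis at the foot measured 0.083 m high, against 0.081 m for lying in the groove.
- **After release:** The wrist force was near zero. The bottle lies from +56 to -36 mm along the rollers, and the foot edge rows fit a level bottle to about 2 pixels.
- **Bystanders:** Comparing the top view before and after showed changes only at the jar, the lid, the arm and mixer, and one patch over half of the brown look-alike. I took that patch for the arm's shadow, because the other half had not changed.

**Disagreements and limits:** The top and wrist cameras disagreed by about 3 mm on the mixer's sideways position, and I went by the wrist view. I had used all 12 picture views by then, so the final state was checked by numbers only.

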